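# Clear the tablet bin's lid and hold it open for a refill

## Robot

A 6-joint arm with a two-finger parallel gripper is mounted at the origin on the work surface. World frame = base frame: x ahead of the robot, y to its left, z up, the work surface at z = 0. Lengths are in m, angles in rad, forces in N, time in s.
With the tool pointing down it reaches from about 0.3 to 0.775 m from the base axis. Payload 14.6 kg.
Tool frame: the origin (TCP) lies at the very end of the fingers, on their centre line; the grasp point (between the pads) lies 19 mm behind it; z points along the fingers, y is the line along which they close (so a half turn about z gives the same grasp; the last joint's range is limited). The gripper opens to 94 mm and grips with 3 to 60 N. Pads are 16 mm wide; open, the fingers measure 119 mm over their backs; the gripper's body (75 mm by 177 mm) begins 78 mm behind the grasp point.
Start: joints at [-1.167, 0.3, 1.521, -0, 1.321, -0.067], TCP at [0.249, -0.49, 0.205] pointing down, gripper open.
Joint ranges: [-3.03, 3.03], [-0.79, 2.21], [0.23, 2.52], [-1.04, 4.18], [0, 3.07], [-2.55, 2.55]. Speed limits (rad/s): [2.22, 2.22, 2.57, 3.14, 3.14, 3.14].

## Interface

Orientations are given as [roll, pitch, yaw] about the fixed x, y, z axes, in that order (R = Rz(yaw) Ry(pitch) Rx(roll)).
In Python, from station import ctrl gives the robot as it stands. The module is installed in compiled form; this text tells all that it offers.
- The arm moves only by the tool step_arm, never from a script. Its argument "deltas" is a list of rows, each an object with "dp": the shift along the tool's x, y, z scaled (see below), a list of three; "twist": the turn about the tool's z scaled (see below). In form: [{"dp": [tx, ty, tz], "twist": twist}, ...]. A call has 1 to 12 rows; each row shifts and turns the commanded pose from where the row before left it, along the tool's axes as they then stand; what a row does not reach is not made up. The controller multiplies each number of a shift by 0.04 m and each number of a turn by 4 degrees. A row lasts 1/10 s, in which the tool goes at most 50 mm and 8.59 degrees, less where a joint would pass 70% of its speed; a pose out of reach is approached as far as the arm can. A call with a number of a shift or a turn outside -1 to 1 is refused whole. A call with a gripper value outside its range is refused whole. "gripper" is the opening, from -1 (shut) to 1 (fully open), set as the call begins (left out, the last holds). The fingers move at their own pace and stop on an object; "squeeze" is the grip in N (left out, the last holds). Time passes only in rows, so rows that do not move let the fingers close. It gives the time, the measured TCP pose, the force, the opening and the grip force at its end, in the units of the state.
- ctrl.get_obs(): the state, without advancing time (a new reading comes with each control period).
- ctrl.camera(name): name is "side" or "top"; returns (picture, depth): 384x512x3 uint8, red, green, blue; 384x512 float32, m along the optical axis (not along the pixel's ray), 0 where there is no reading.
- ctrl.get_calibration(name): a dict with "fx", "fy", "cx", "cy" (pixels), "distortion" ([k1, k2, p1, p2, k3] as OpenCV has them; the pictures are not rectified), "world_to_cam" (4x4, takes a point from world to camera coordinates). Camera axes: x right, y down, z forward; pixel columns grow to the right and rows downward; lengths in m; the calibration is good to about 2 mm. A picture is of the moment at which its call begins. get_calibration takes no time and is no camera call.
- ctrl.hand_in(): hands the job in; it is judged then, once.
Trained networks look in the newest picture that a camera, given by its name, has taken for a name from the list of things; names that differ only in an ending like _2 or _b are one class to them, and where a whole thing is asked for, a point or a joint stands for the part that bears it (a point fixed in the world has none). Each returns a list of dicts, best first, with "conf" (0 to 1); they miss things now and then, are a little off and sometimes report something else, mostly with a low value. They report only what shows in the picture. A call takes as long as a camera call. They do not tell look-alikes from the thing itself.
- ctrl.spot_in(camera, label): "rect" ([left, top, right, bottom] as shares, 0 to 1, of the picture: columns of its width, rows of its height, round what is visible of it).
- ctrl.cut_out(camera, label): "pixels" (384x512 bool, what is visible of it) and "rect" ([left, top, right, bottom] as shares, 0 to 1, of the picture: columns of its width, rows of its height, round what is visible of it).
The state is a dict: "time_s": time; "qpos": joint angles; "joint_vel": joint speeds; "tau": joint torques, N m; "ee_pos": TCP position; "eef_rot": TCP orientation; "force": force on the tool from outside, world axes, zero at the start; "moment": the same for the moment, N m; "grip_width": finger opening in m; "grip_force": force on a finger pad.
Only numpy, scipy, OpenCV 4.12 (cv2) and the standard library are available. Lean on these libraries where they do the work, as an engineer would, in place of code of your own. Each camera call takes 0.05 s, during which the arm holds its last target. There are 200 camera calls.

## Task

Take the yellow measuring cup, with the two tablets in it, off the lid of the tablet bin and set it down upright in the steel soap dish without dropping it or spilling the tablets. Then open the bin's hinged lid to 60 degrees from closed (within about 5 degrees) and keep holding it there: finish while still holding the lid, as it falls shut by itself and I need both hands for the refill. Leave the other things standing and lying where they are.

Things in the scene. Friction and masses are not known exactly. Their poses are not given: they have to be found in the camera images.
- shelf: Narrow white resin shelf, fixed, 230 (x) by 1160 (y) mm, running along y in front of the white tiled splashback. Origin under its centre on the worktop; its top is 40 mm above the worktop.
- bin: White plastic tablet bin with a blank blue panel in front and a blue hinged lid, stuck fast to the shelf, 160 (x) by 200 (y) mm, 100 mm high to its rim, wall 4 mm. Origin under its centre, on the shelf's top; its own -x axis is the front (towards the robot, turned by up to 12 degrees). The closed lid's flat top is 104 mm above the origin; the bin's rear rim carries the hinge.
- bin_lid (a joint): Angle of the blue lid: 0 closed (level), grows as its front rises, 1.047 = 60 degrees, moulded stop at 1.40 (80 degrees). Hinge line along the bin's y at x = +84, z = +100 mm in the bin's frame. Swings freely, about 0.14 kg, and falls shut from any angle when let go. Plate 164 by 208 mm, 4 mm thick.
- lid_tab (a point): Middle of the blue finger tab that sticks out from the middle of the lid's front edge and moves with it, 186 mm from the hinge line. Tab 26 mm wide (along the hinge), 8 mm thick, 34 mm long (this point: 16 mm from its tip), free air under and beside it: pinch its two sides or lift it from below. Axes, closed: x to the hinge, y along the hinge line, z up.
- lid_hinge (a point): Middle of the lid's hinge line; same axes as lid_tab.
- cup: Yellow plastic measuring cup standing upright on the bin's lid, round, open at the top, 57 mm across at the base, 64 mm at the rim, 55 mm high, wall 2.5 mm, about 60 g; a flat straight handle 16 mm wide points along its own +y from the rim, at 50 mm height, to 97 mm from the axis. Origin at the centre of its underside, z up.
- tablet1: Lower of two loose dishwasher tablets in the cup, 34 by 24 by 14 mm, white with a blue top, 18 g. Origin at the centre of its underside.
- tablet2: Upper of the two tablets in the cup, the same size. Origin at the centre of its underside.
- dish: Empty rectangular stainless steel soap dish, loose on the shelf, 104 (x) by 144 (y) mm outside, 16 mm high, wall and floor 3 mm. Origin under its centre.
- dispenser: Clear soap pump dispenser with a white pump and green band, 68 mm across, 177 mm high, loose on the shelf; leave it. Origin under its centre.
- rinse_aid: White bottle with a blue cap and blue label, 56 mm across, 150 mm high, loose on the shelf; leave it. Origin under its centre.
- tumbler: Green glass tumbler, 68 mm across, 95 mm high, loose on the shelf; leave it. Origin under its centre.
- mug: Blue mug, 76 mm across, 85 mm high, on the worktop in front of the shelf; leave it. Origin under its centre.
- dish_brush: Dish brush with a green handle and a round white-bristled head, 230 mm long, 36 mm high, lying bristles down on the worktop; leave it. Origin under its middle, head towards its +x.
- soap: White bar of soap, 50 by 75 by 22 mm, on the worktop; leave it. Origin under its centre.
- clamp: Chrome spring clamp gripping the shelf's front edge, fixed, about 95 mm long, reaching 25 mm above the shelf and 60 mm in front of it. Origin on the edge at the height of the shelf's top.
Things that resemble listed ones, but are neither listed nor needed, are in the scene too. Of the things that look like the cup, the smallest one is meant. What is shaped like the rinse_aid but pink is not meant.

How it is judged:
By the outcome, as a careful person would: the job done as asked, in the order asked, and still so for the second after the job is handed in, while the arm keeps its last pose, push and grip.
It also fails if it takes over 70 s, if anything falls off the work surface, if the arm or the gripper's body presses on something with over 40 N, if the wrist force passes 120 N, or if a joint passes its speed limit or range.

## Working session

There is one attempt and no reset: what is moved stays moved. The work goes in short steps, Python scripts to look and compute and a tool call to move; the robot and the scene stay as the last step left them, time stands still between calls to the robot, and variables do not carry over. Pictures are saved under pics/ and viewed, at most 10 in all, crops included, and the job is handed in when it is done.

Besides the shell and the picture viewer there is one more tool, called after ">>>" by a JSON object that holds its "name" and its "arguments", one argument or row to a line. step_arm: Moves the arm, as the interface text tells. Its arguments: {"type":"object","properties":{"deltas":{"type":"array"},"gripper":{"type":"number"},"squeeze":{"type":"number"}},"required":["deltas"]}

```bash
mkdir -p pics
cat > h.py <<'E'
import numpy as np, cv2
from station import ctrl
def cloud(cam,depth):
    c=ctrl.get_calibration(cam)
    K=np.array([[c['fx'],0,c['cx']],[0,c['fy'],c['cy']],[0,0,1]]);D=np.array(c['distortion'],float)
    v,u=np.mgrid[0:384,0:512]
    p=cv2.undistortPoints(np.stack([u,v],-1).reshape(-1,1,2).astype(float),K,D).reshape(384,512,2)
    P=np.concatenate([p*depth[...,None],depth[...,None]],-1)
    T=np.linalg.inv(np.array(c['world_to_cam']))
    W=P@T[:3,:3].T+T[:3,3]
    W[depth<=0]=np.nan
    return W
def snap(cam,name=None):
    im,d=ctrl.camera(cam)
    if name: cv2.imwrite('pics/'+name,im[...,::-1])
    return im,d,cloud(cam,d)
E
python3 - <<'E'
from h import *
print(ctrl.get_obs())
for cam in('top','side'):
    im,d,W=snap(cam,cam+'0.png'); np.savez(cam+'0.npz',im=im,d=d,W=W)
    for l in ['cup','bin','bin_lid','lid_tab','dish','dispenser','rinse_aid','tumbler','mug','clamp','tablet2','soap','dish_brush']:
        for r in ctrl.cut_out(cam,l)[:3]:
            if r['conf']<.3: continue
            m=r['pixels']; P=W[m]; P=P[~np.isnan(P[:,0])]
            q=np.percentile(P,[3,50,97],axis=0).round(3) if len(P) else None
            print(cam,l,round(r['conf'],2),(np.array(r['rect'])*[512,384,512,384]).round().astype(int).tolist(), q.tolist() if q is not None else '')
E
```

```text
{'time_s': 0.0, 'qpos': array([-1.16660889e+00,  3.00467398e-01,  1.52157985e+00, -3.70091326e-05,
        1.32068502e+00, -6.65971945e-02]), 'joint_vel': array([ 0.0001657 ,  0.00156012, -0.00078559, -0.00147367,  0.00114032,
       -0.00010154]), 'tau': array([ 5.58168667e-04, -5.31817746e+01, -3.52731943e+01,  7.08392146e-02,
        2.44392600e-02, -1.15379298e-04]), 'ee_pos': array([ 0.24936007, -0.48993317,  0.20488888]), 'eef_rot': array([-3.14045317e+00, -4.00717346e-05,  4.70793790e-01]), 'force': array([ 0.42375766, -0.40539954,  0.16731794]), 'moment': array([0.00178753, 0.01872707, 0.00441645]), 'grip_force': 0.0, 'grip_width': 0.09411016549253783}
top cup 0.93 [268, 215, 317, 241] [[0.303, -0.194, -0.001], [0.33, -0.148, 0.021], [0.371, -0.04, 0.078]]
top cup 0.8 [66, 210, 104, 263] [[0.225, 0.501, -0.001], [0.319, 0.565, 0.042], [0.364, 0.601, 0.076]]
top cup 0.71 [216, 121, 234, 165] [[0.517, 0.083, 0.145], [0.604, 0.105, 0.188], [0.631, 0.138, 0.201]]
top bin 0.56 [176, 112, 248, 178] [[0.507, 0.053, 0.055], [0.584, 0.164, 0.144], [0.684, 0.254, 0.149]]
top bin_lid 0.
[... 2726 characters left out ...]
0.044], [0.568, -0.464, 0.112], [0.606, -0.443, 0.134]]
side mug 0.59 [312, 148, 332, 181] [[0.285, -0.335, 0.006], [0.318, -0.273, 0.059], [0.358, -0.259, 0.084]]
side mug 0.42 [161, 167, 238, 219] [[0.505, 0.064, 0.139], [0.579, 0.18, 0.143], [0.676, 0.258, 0.146]]
side clamp 0.61 [243, 200, 270, 220] [[0.421, 0.012, -0.001], [0.457, 0.042, 0.037], [0.501, 0.052, 0.066]]
side soap 0.9 [188, 299, 220, 334] [[0.402, 0.403, -0.0], [0.427, 0.442, 0.021], [0.455, 0.476, 0.023]]
side soap 0.31 [265, 108, 274, 141] [[0.561, -0.403, 0.045], [0.582, -0.379, 0.109], [0.611, -0.368, 0.187]]
side dish_brush 0.8 [224, 267, 288, 314] [[0.291, 0.226, -0.001], [0.349, 0.373, 0.032], [0.387, 0.413, 0.038]]
```

Run:
```python
from h import *
a={c:np.load(c+'0.npz') for c in('top','side')}
t=cv2.resize(a['top']['im'][95:215,90:440],None,fx=2.2,fy=2.2,interpolation=2)[...,::-1]
s=cv2.resize(a['side']['im'][90:290,110:350],None,fx=1.65,fy=1.65,interpolation=2)[...,::-1]
out=np.zeros((t.shape[0]+s.shape[0],max(t.shape[1],s.shape[1]),3),np.uint8)
out[:t.shape[0],:t.shape[1]]=t; out[t.shape[0]:,:s.shape[1]]=s
cv2.imwrite('pics/c1.png',out);print(out.shape)
for c in a:
    W=a[c]['W'];im=a[c]['im'].astype(int); h=cv2.cvtColor(a[c]['im'],cv2.COLOR_RGB2HSV)
    with np.errstate(invalid='ignore'):
        reg=(W[...,0]>.45)&(W[...,0]<.70)&(W[...,1]>.02)&(W[...,1]<.30)&(W[...,2]>.05)
        yel=reg&(h[...,0]>18)&(h[...,0]<38)&(h[...,1]>90)
        blu=reg&(h[...,0]>95)&(h[...,0]<130)&(h[...,1]>90)&(W[...,2]>.13)&(W[...,2]<.155)
    Y=W[yel]; print(c,'yel',len(Y),'zmax',np.percentile(Y[:,2],[50,90,98]))
    hi=Y[Y[:,2]>.185]; 
    rim=hi[hi[:,0]>.568]; cc,r=cv2.minEnclosingCircle(rim[:,:2].astype(np.float32)*1000);print('rim circle mm',cc,r)
    hd=hi[hi[:,0]<.56]; print('handle',len(hd),np.percentile(hd,[1,50,99],axis=0).round(4).tolist())
    B=W[blu]; print('blu',len(B),'z',np.median(B[:,2]))
    print(cv2.minAreaRect(B[B[:,0]>.0][:,:2].astype(np.float32)*1000))
    # front edge: min x by y bins
    for y0 in np.arange(.05,.27,.012):
        b=B[(B[:,1]>y0)&(B[:,1]<y0+.012)]
        if len(b): print(round(y0+.006,3),b[:,0].min().round(4),b[:,0].max().round(4),end=' | ')
    print()
    with np.errstate(invalid='ignore'):
        dr=(W[...,0]>.51)&(W[...,0]<.68)&(W[...,1]>-.27)&(W[...,1]<-.07)&(W[...,2]>.051)
    R=cv2.minAreaRect(W[dr][:,:2].astype(np.float32)*1000);print('dish',R,np.percentile(W[dr][:,2],[50,95]))
```

```text
(594, 770, 3)
top yel 355 zmax [0.19260689 0.19890521 0.20148748]
rim circle mm (600.5309448242188, 108.1658935546875) 33.07320022583008
handle 88 [[0.5071, 0.0893, 0.1928], [0.5323, 0.0987, 0.1964], [0.5591, 0.108, 0.2006]]
blu 3115 z 0.14425366836503062
((585.85400390625, 150.57876586914062), (210.87498474121094, 210.57275390625), 7.68514347076416)
0.056 0.5261 0.6921 | 0.068 0.5256 0.6904 | 0.08 0.5224 0.6906 | 0.092 0.5261 0.6868 | 0.104 0.5194 0.6876 | 0.116 0.518 0.6834 | 0.128 0.4848 0.6958 | 0.14 0.4807 0.6923 | 0.152 0.4806 0.6924 | 0.164 0.5121 0.6799 | 0.176 0.5096 0.6763 | 0.188 0.5078 0.6854 | 0.2 0.5078 0.6852 | 0.212 0.5044 0.6714 | 0.224 0.5032 0.6696 | 0.236 0.5036 0.6686 | 0.248 0.5076 0.6695 | 0.26 0.5709 0.6646 | 
dish ((595.54443359375, -165.73948669433594), (150.6510772705078, 112.0208740234375), 82.236572265625) [0.05597558 0.06084208]
side yel 524 zmax [0.1842074  0.19661095 0.1986945 ]
rim circle mm (600.39892578125, 109.46115112304688) 33.81278991699219
handle 72 [[0.5059, 0.0905, 0.1911], [0.5324, 0.1012, 0.1953], [0.5593, 0.1097, 0.1975]]
blu 2373 z 0.14316656036514908
((585.3486328125, 151.83056640625), (209.6619415283203, 215.35311889648438), 6.944544792175293)
0.056 0.5254 0.6863 | 0.068 0.5245 0.6877 | 0.08 0.5229 0.6872 | 0.092 0.5215 0.6871 | 0.104 0.5195 0.6869 | 0.116 0.5182 0.6903 | 0.128 0.4826 0.6922 | 0.14 0.4822 0.6931 | 0.152 0.4798 0.689 | 0.164 0.5121 0.6765 | 0.176 0.5101 0.6762 | 0.188 0.5089 0.6843 | 0.2 0.5071 0.683 | 0.212 0.5054 0.682 | 0.224 0.5047 0.6695 | 0.236 0.502 0.6716 | 0.248 0.5026 0.6668 | 0.26 0.5375 0.6636 | 0.272 0.6401 0.6642 | 
dish ((595.1817016601562, -165.3951416015625), (157.419921875, 114.465576171875), 82.40154266357422) [0.05473035 0.05712543]
```

View pics/c1.png

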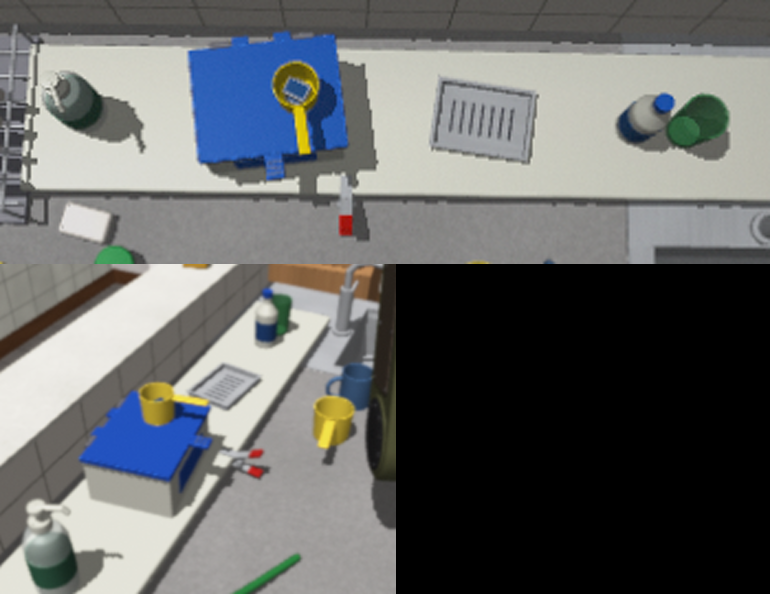

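The crop shows the smallest yellow cup, with its tablets, standing on the blue lid (crop pixel 297,87). Its handle points to the front beside the tab (273,167). The steel dish is to the right at (485,120). Both cameras agree to within 2 mm, so I'm starting with a lift and turn.

>>> {"name": "step_arm", "arguments": {
  "deltas": [
    {"dp": [0, 0, -0.35], "twist": 0.61},
    {"dp": [0, 0, -0.35], "twist": 0.61},
    {"dp": [0, 0, -0.35], "twist": 0.61},
    {"dp": [0, 0, -0.35], "twist": 0.61},
    {"dp": [0, 0, -0.35], "twist": 0.61},
    {"dp": [0, 0, -0.35], "twist": 0.61},
    {"dp": [0, 0, -0.35], "twist": 0.61},
    {"dp": [0, 0, -0.15], "twist": 0.61}
  ],
  "gripper": 1
}}

```text
time_s: 2.2
ee_pos: [0.2496, -0.4904, 0.3108]
eef_rot: [3.14, -0.0, 0.128]
force: [0.1, 0.1, 0.9]
grip_width: 0.094
grip_force: 0.0
```

>>> {"name": "step_arm", "arguments": {
  "deltas": [
    {"dp": [0.44, -0.57, 0]},
    {"dp": [0.44, -0.57, 0]},
    {"dp": [0.44, -0.57, 0]},
    {"dp": [0.44, -0.57, 0]},
    {"dp": [0.44, -0.57, 0]},
    {"dp": [0.44, -0.57, 0]},
    {"dp": [0.44, -0.57, 0]},
    {"dp": [0.44, -0.57, 0]},
    {"dp": [0.44, -0.57, 0]},
    {"dp": [0.44, -0.57, 0]},
    {"dp": [0.44, -0.57, 0]},
    {"dp": [0.44, -0.57, 0]}
  ]
}}

```text
invalid input at $.deltas[0]: expected keys dp, twist
```

>>> {"name": "step_arm", "arguments": {
  "deltas": [
    {"dp": [0.44, -0.57, 0]},
    {"dp": [0.44, -0.57, 0]},
    {"dp": [0.44, -0.57, 0]},
    {"dp": [0.44, -0.57, 0]},
    {"dp": [0.44, -0.57, 0]},
    {"dp": [0.44, -0.57, 0]},
    {"dp": [0.44, -0.57, 0]},
    {"dp": [0.44, -0.57, 0]},
    {"dp": [0.44, -0.57, 0]},
    {"dp": [0.44, -0.57, 0]},
    {"dp": [0.44, -0.57, 0]},
    {"dp": [0, 0, 0]}
  ]
}}

```text
invalid input at $.deltas[0]: expected keys dp, twist
```

>>> {"name": "step_arm", "arguments": {
  "deltas": [
    {"dp": [0.44, -0.57, 0], "twist": 0},
    {"dp": [0.44, -0.57, 0], "twist": 0},
    {"dp": [0.44, -0.57, 0], "twist": 0},
    {"dp": [0.44, -0.57, 0], "twist": 0},
    {"dp": [0.44, -0.57, 0], "twist": 0},
    {"dp": [0.44, -0.57, 0], "twist": 0},
    {"dp": [0.44, -0.57, 0], "twist": 0},
    {"dp": [0.44, -0.57, 0], "twist": 0},
    {"dp": [0.44, -0.57, 0], "twist": 0},
    {"dp": [0.44, -0.57, 0], "twist": 0},
    {"dp": [0.44, -0.57, 0], "twist": 0},
    {"dp": [0.44, -0.57, 0], "twist": 0}
  ]
}}

```text
time_s: 3.4
ee_pos: [0.4238, -0.1904, 0.3096]
eef_rot: [3.141, -0.0, 0.13]
force: [0.7, -0.4, -0.6]
grip_width: 0.0941
grip_force: 0.0
```

>>> {"name": "step_arm", "arguments": {
  "deltas": [
    {"dp": [0.44, -0.57, 0], "twist": 0},
    {"dp": [0.44, -0.57, 0], "twist": 0},
    {"dp": [0.44, -0.57, 0], "twist": 0},
    {"dp": [0.44, -0.57, 0], "twist": 0},
    {"dp": [0.44, -0.57, 0], "twist": 0},
    {"dp": [0.44, -0.57, 0], "twist": 0},
    {"dp": [0.44, -0.57, 0], "twist": 0},
    {"dp": [0.44, -0.57, 0], "twist": 0},
    {"dp": [0.44, -0.57, 0], "twist": 0},
    {"dp": [0.44, -0.57, 0], "twist": 0},
    {"dp": [0.3, -0.4, 0], "twist": 0},
    {"dp": [0, 0, 0], "twist": 0}
  ]
}}

```text
time_s: 4.6
ee_pos: [0.5786, 0.0767, 0.3088]
eef_rot: [-3.141, 0.001, 0.132]
force: [-0.2, -0.4, 0.4]
grip_width: 0.0942
grip_force: 0.0
```

>>> {"name": "step_arm", "arguments": {
  "deltas": [
    {"dp": [0.32, -0.37, 0], "twist": 0},
    {"dp": [0.32, -0.37, 0], "twist": 0},
    {"dp": [0, 0, 0.4], "twist": 0},
    {"dp": [0, 0, 0.4], "twist": 0},
    {"dp": [0, 0, 0.4], "twist": 0},
    {"dp": [0, 0, 0.4], "twist": 0},
    {"dp": [0, 0, 0.4], "twist": 0},
    {"dp": [0, 0, 0], "twist": 0},
    {"dp": [0, 0, 0], "twist": 0}
  ]
}}

```text
time_s: 5.5
ee_pos: [0.5997, 0.107, 0.2301]
eef_rot: [3.141, -0.0, 0.13]
force: [-0.0, -0.3, 1.3]
grip_width: 0.0939
grip_force: 0.0
```

Run:
```python
from h import *
o=ctrl.get_obs();print(o['ee_pos'],o['eef_rot'])
im,d,W=snap('side');a=im
im2,_,W2=snap('top')
print(ctrl.spot_in('top','cup')[:3])
cv2.imwrite('pics/c2.png',np.hstack([cv2.resize(a[120:240,140:290],None,fx=2.6,fy=2.6),cv2.resize(im2[90:210,150:300],None,fx=2.6,fy=2.6)])[...,::-1])
```

```text
[0.59966684 0.1070371  0.23007699] [ 3.14148803e+00 -2.37354800e-04  1.29729418e-01]
[{'rect': [0.1289, 0.5471, 0.2072, 0.681], 'conf': 0.8}]
```

View pics/c2.png

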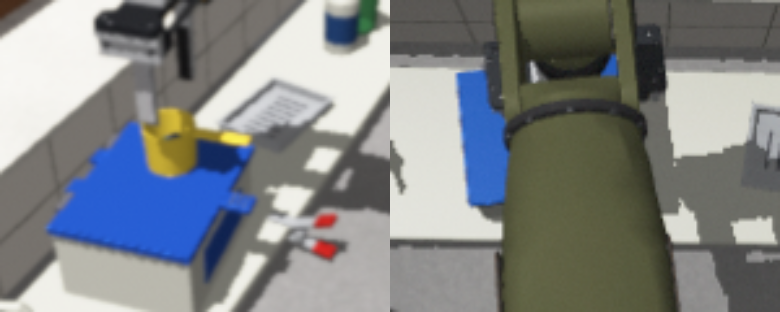

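The side view shows the open fingers straddling the cup (169,140), clear above its rim. Now lowering and closing.

>>> {"name": "step_arm", "arguments": {
  "deltas": [
    {"dp": [0, -0.05, 0.3], "twist": 0},
    {"dp": [0, 0, 0.3], "twist": 0},
    {"dp": [0, 0, 0.3], "twist": 0},
    {"dp": [0, 0, 0.3], "twist": 0},
    {"dp": [0, 0, 0.3], "twist": 0},
    {"dp": [0, 0, 0.15], "twist": 0},
    {"dp": [0, 0, 0], "twist": 0},
    {"dp": [0, 0, 0], "twist": 0}
  ]
}}

```text
time_s: 6.45
ee_pos: [0.5996, 0.1095, 0.1638]
eef_rot: [3.142, -0.0, 0.13]
force: [0.7, 0.2, 0.1]
grip_width: 0.0938
grip_force: 0.0
```

>>> {"name": "step_arm", "arguments": {
  "deltas": [
    {"dp": [0, 0, 0], "twist": 0},
    {"dp": [0, 0, 0], "twist": 0},
    {"dp": [0, 0, 0], "twist": 0},
    {"dp": [0, 0, 0], "twist": 0},
    {"dp": [0, 0, 0], "twist": 0},
    {"dp": [0, 0, 0], "twist": 0},
    {"dp": [0, 0, 0], "twist": 0},
    {"dp": [0, 0, 0], "twist": 0}
  ],
  "gripper": -0.1,
  "squeeze": 12
}}

```text
time_s: 7.25
ee_pos: [0.5995, 0.1095, 0.1636]
eef_rot: [3.142, -0.0, 0.13]
force: [0.5, -0.7, 2.2]
grip_width: 0.0618
grip_force: 12.0
```

>>> {"name": "step_arm", "arguments": {
  "deltas": [
    {"dp": [0, 0, -0.05], "twist": 0},
    {"dp": [0, 0, -0.1], "twist": 0},
    {"dp": [0, 0, -0.2], "twist": 0},
    {"dp": [0, 0, -0.3], "twist": 0},
    {"dp": [0, 0, -0.3], "twist": 0},
    {"dp": [0, 0, -0.3], "twist": 0},
    {"dp": [0, 0, -0.2], "twist": 0},
    {"dp": [0, 0, -0.1], "twist": 0},
    {"dp": [0, 0, -0.05], "twist": 0},
    {"dp": [0, 0, 0], "twist": 0}
  ]
}}

```text
time_s: 8.25
ee_pos: [0.5994, 0.1095, 0.2274]
eef_rot: [3.142, 0.0, 0.13]
force: [1.4, 0.0, -0.8]
grip_width: 0.0617
grip_force: 12.0
```

Run:
```python
from h import *
o=ctrl.get_obs();print(o['ee_pos'],o['eef_rot'],o['grip_width'],o['grip_force'])
im,d,W=snap('side')
h=cv2.cvtColor(im,cv2.COLOR_RGB2HSV)
with np.errstate(invalid='ignore'):
  yel=(W[...,0]>.45)&(abs(W[...,1]-.1)<.1)&(W[...,2]>.13)&(h[...,0]>18)&(h[...,0]<38)&(h[...,1]>90)
print(np.percentile(W[yel],[1,50,99],axis=0).round(3).tolist())
cv2.imwrite('pics/c3.png',cv2.resize(im[100:240,140:290],None,fx=3,fy=3)[...,::-1])
# dish by edges, refined
for c in('top','side'):
  W=np.load(c+'0.npz')['W']
  with np.errstate(invalid='ignore'):
    m=(W[...,0]>.51)&(W[...,0]<.68)&(W[...,1]>-.27)&(W[...,1]<-.07)&(W[...,2]>.048)
  print(c,cv2.minAreaRect(W[m][:,:2].astype(np.float32)*1000),W[m].mean(0))
  with np.errstate(invalid='ignore'):
    f=(abs(W[...,0]-.595)<.03)&(abs(W[...,1]+.166)<.04)
    s=(abs(W[...,0]-.595)<.03)&(abs(W[...,1]+.31)<.03)
  print('floor z',np.median(W[f][:,2]),np.percentile(W[f][:,2],[10,90]),'shelf',np.nanmedian(W[s][:,2]))
```

```text
[0.59938312 0.1095004  0.22735742] [3.14158267e+00 2.16877237e-04 1.30147847e-01] 0.061677499326550055 11.989426822146925
[[0.481, 0.073, 0.211], [0.579, 0.112, 0.251], [0.622, 0.155, 0.483]]
top ((605.9819946289062, -171.3745880126953), (184.63706970214844, 147.3817901611328), 87.92426300048828) [ 0.59903917 -0.16821277  0.05475712]
floor z 0.043213593221658075 [0.0396748 0.0468887] shelf 0.04018703256465028
side ((595.1817016601562, -165.3951416015625), (157.419921875, 114.465576171875), 82.40154266357422) [ 0.59761839 -0.16558718  0.05364645]
floor z 0.0420578832627872 [0.04023364 0.04402755] shelf 0.038981720341461856
```

View pics/c3.png

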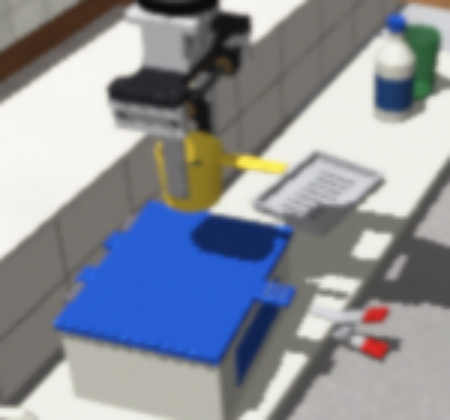

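The cup is held upright above the lid (195,175) and the lid is clear. Carrying it to the dish.

>>> {"name": "step_arm", "arguments": {
  "deltas": [
    {"dp": [-0.02, 0.12, 0], "twist": 0},
    {"dp": [-0.04, 0.28, 0], "twist": 0},
    {"dp": [-0.06, 0.4, 0], "twist": 0},
    {"dp": [-0.06, 0.4, 0], "twist": 0},
    {"dp": [-0.06, 0.4, 0], "twist": 0},
    {"dp": [-0.06, 0.4, 0], "twist": 0},
    {"dp": [-0.06, 0.4, 0], "twist": 0},
    {"dp": [-0.06, 0.4, 0], "twist": 0},
    {"dp": [-0.06, 0.4, 0], "twist": 0},
    {"dp": [-0.06, 0.4, 0], "twist": 0},
    {"dp": [-0.06, 0.4, 0], "twist": 0},
    {"dp": [-0.06, 0.4, 0], "twist": 0}
  ]
}}

```text
time_s: 9.5
ee_pos: [0.596, -0.0698, 0.2274]
eef_rot: [-3.142, 0.0, 0.13]
force: [-0.1, -0.6, -1.3]
grip_width: 0.0619
grip_force: 12.0
```

>>> {"name": "step_arm", "arguments": {
  "deltas": [
    {"dp": [-0.06, 0.4, 0], "twist": 0},
    {"dp": [-0.06, 0.4, 0], "twist": 0},
    {"dp": [-0.06, 0.4, 0], "twist": 0},
    {"dp": [-0.06, 0.4, 0], "twist": 0},
    {"dp": [-0.06, 0.4, 0], "twist": 0},
    {"dp": [-0.04, 0.28, 0], "twist": 0},
    {"dp": [-0.02, 0.14, 0], "twist": 0},
    {"dp": [0, 0, 0], "twist": 0}
  ]
}}

```text
time_s: 10.3
ee_pos: [0.5943, -0.1669, 0.2274]
eef_rot: [-3.142, 0.0, 0.129]
force: [0.8, -0.8, -0.9]
grip_width: 0.0618
grip_force: 12.0
```

>>> {"name": "step_arm", "arguments": {
  "deltas": [
    {"dp": [0, 0, 0], "twist": 0.2},
    {"dp": [0, 0, 0], "twist": 0.4},
    {"dp": [0, 0, 0], "twist": 0.5},
    {"dp": [0, 0, 0], "twist": 0.5},
    {"dp": [0, 0, 0], "twist": 0.5},
    {"dp": [0, 0, 0], "twist": 0.5},
    {"dp": [0, 0, 0], "twist": 0.5},
    {"dp": [0, 0, 0], "twist": 0.4},
    {"dp": [0, 0, 0], "twist": 0.28},
    {"dp": [0, 0, 0], "twist": 0}
  ]
}}

```text
time_s: 11.3
ee_pos: [0.5944, -0.1661, 0.2275]
eef_rot: [3.142, -0.0, -0.134]
force: [-0.7, 0.1, -1.1]
grip_width: 0.0623
grip_force: 12.0
```

>>> {"name": "step_arm", "arguments": {
  "deltas": [
    {"dp": [0.03, 0, 0.15], "twist": 0},
    {"dp": [0, 0, 0.35], "twist": 0},
    {"dp": [0, 0, 0.45], "twist": 0},
    {"dp": [0, 0, 0.45], "twist": 0},
    {"dp": [0, 0, 0.45], "twist": 0},
    {"dp": [0, 0, 0.45], "twist": 0},
    {"dp": [0, 0, 0.45], "twist": 0},
    {"dp": [0, 0, 0.4], "twist": 0},
    {"dp": [0, 0, 0.3], "twist": 0},
    {"dp": [0, 0, 0.2], "twist": 0},
    {"dp": [0, 0, 0.1], "twist": 0},
    {"dp": [0, 0, 0], "twist": 0}
  ]
}}

```text
time_s: 12.5
ee_pos: [0.5955, -0.1664, 0.0772]
eef_rot: [-3.142, 0.0, -0.134]
force: [-0.5, -0.1, -0.7]
grip_width: 0.0618
grip_force: 12.0
```

>>> {"name": "step_arm", "arguments": {
  "deltas": [
    {"dp": [0, 0, 0.05], "twist": 0},
    {"dp": [0, 0, 0.05], "twist": 0},
    {"dp": [0, 0, 0.05], "twist": 0},
    {"dp": [0, 0, 0.05], "twist": 0},
    {"dp": [0, 0, 0], "twist": 0},
    {"dp": [0, 0, 0], "twist": 0}
  ]
}}

```text
time_s: 13.1
ee_pos: [0.5956, -0.1664, 0.0695]
eef_rot: [3.142, 0.0, -0.134]
force: [-0.0, -0.6, -1.2]
grip_width: 0.0619
grip_force: 12.0
```

>>> {"name": "step_arm", "arguments": {
  "deltas": [
    {"dp": [0, 0, 0.04], "twist": 0},
    {"dp": [0, 0, 0.04], "twist": 0},
    {"dp": [0, 0, 0.04], "twist": 0},
    {"dp": [0, 0, 0], "twist": 0},
    {"dp": [0, 0, 0], "twist": 0}
  ]
}}

```text
time_s: 13.6
ee_pos: [0.5956, -0.1664, 0.0646]
eef_rot: [-3.142, 0.0, -0.134]
force: [0.4, -0.4, -1.1]
grip_width: 0.062
grip_force: 12.0
```

>>> {"name": "step_arm", "arguments": {
  "deltas": [
    {"dp": [0, 0, 0.03], "twist": 0},
    {"dp": [0, 0, 0], "twist": 0},
    {"dp": [0, 0, 0], "twist": 0}
  ]
}}

```text
time_s: 13.9
ee_pos: [0.5955, -0.1664, 0.0634]
eef_rot: [3.142, 0.0, -0.134]
force: [-0.4, -0.4, -0.6]
grip_width: 0.0617
grip_force: 12.0
```

>>> {"name": "step_arm", "arguments": {
  "deltas": [
    {"dp": [0, 0, 0.02], "twist": 0},
    {"dp": [0, 0, 0], "twist": 0},
    {"dp": [0, 0, 0], "twist": 0}
  ]
}}

```text
time_s: 14.2
ee_pos: [0.5956, -0.1664, 0.0626]
eef_rot: [3.142, -0.0, -0.134]
force: [-0.1, 0.0, -0.2]
grip_width: 0.0618
grip_force: 12.0
```

>>> {"name": "step_arm", "arguments": {
  "deltas": [
    {"dp": [0, 0, 0.02], "twist": 0},
    {"dp": [0, 0, 0], "twist": 0},
    {"dp": [0, 0, 0], "twist": 0}
  ]
}}

```text
time_s: 14.5
ee_pos: [0.5957, -0.1664, 0.0626]
eef_rot: [3.142, -0.001, -0.134]
force: [-3.9, 1.8, 6.9]
grip_width: 0.0617
grip_force: 12.0
```

>>> {"name": "step_arm", "arguments": {
  "deltas": [
    {"dp": [0, 0, -0.01], "twist": 0},
    {"dp": [0, 0, 0], "twist": 0},
    {"dp": [0, 0, 0], "twist": 0},
    {"dp": [0, 0, 0], "twist": 0},
    {"dp": [0, 0, 0], "twist": 0}
  ],
  "gripper": 0.7
}}

```text
time_s: 15.0
ee_pos: [0.5956, -0.1664, 0.0622]
eef_rot: [-3.142, 0.0, -0.134]
force: [-0.5, -0.6, -0.2]
grip_width: 0.0801
grip_force: 0.0
```

>>> {"name": "step_arm", "arguments": {
  "deltas": [
    {"dp": [0, 0, -0.1], "twist": 0},
    {"dp": [0, 0, -0.2], "twist": 0},
    {"dp": [0, 0, -0.4], "twist": 0},
    {"dp": [0, 0, -0.5], "twist": 0},
    {"dp": [0, 0, -0.5], "twist": 0},
    {"dp": [0, 0, -0.5], "twist": 0},
    {"dp": [0, 0, -0.5], "twist": 0},
    {"dp": [0, 0, -0.5], "twist": 0},
    {"dp": [0, 0, -0.4], "twist": 0},
    {"dp": [0, 0, -0.2], "twist": 0},
    {"dp": [0, 0, 0], "twist": 0}
  ]
}}

```text
time_s: 16.1
ee_pos: [0.5959, -0.1666, 0.2156]
eef_rot: [3.141, -0.002, -0.134]
force: [-0.3, 0.3, -0.5]
grip_width: 0.0797
grip_force: 0.0
```

Run:
```python
from h import *
o=ctrl.get_obs();print(o['ee_pos'],o['eef_rot'],o['grip_width'])
im,d,W=snap('side')
cv2.imwrite('pics/c4.png',cv2.resize(im[100:230,150:310],None,fx=4,fy=4)[...,::-1])
# tab geometry and lid plane from first pictures
for c in('top','side'):
    z=np.load(c+'0.npz');W=z['W'];h=cv2.cvtColor(z['im'],cv2.COLOR_RGB2HSV)
    with np.errstate(invalid='ignore'):
        b=(h[...,0]>95)&(h[...,0]<130)&(h[...,1]>90)&(W[...,2]>.13)&(W[...,2]<.155)&(W[...,1]>.05)&(W[...,1]<.28)&(W[...,0]>.45)
    B=W[b]; xs=[];ys=[]
    for y0 in list(np.arange(.062,.118,.008))+list(np.arange(.17,.245,.008)):
        q=B[(B[:,1]>y0)&(B[:,1]<y0+.008)]; xs.append(q[:,0].min()); ys.append(y0+.004)
    k=np.polyfit(ys,xs,1); yaw=np.arctan(-k[0])
    ex=np.array([np.cos(yaw),np.sin(yaw)]);ey=np.array([-ex[1],ex[0]])
    u=B[:,:2]@ex; v=B[:,:2]@ey
    uf=(np.polyval(k,.15)*ex[0]+.15*ex[1]); t=(u<uf-.004)
    vc=(v[t].min()+v[t].max())/2
    print(c,'yaw',yaw,'front u',uf,'tip',u[t].min(),'v',v[t].min(),v[t].max(),'lid v range',v.min(),v.max(),'z tab',np.median(B[t][:,2]))
    tip=uf-.038 if False else u[t].min()
    print(' tip xy',tip*ex+vc*ey,'tabpoint',(tip+.016)*ex+vc*ey,'hinge',(tip+.202)*ex+vc*ey, 'lid-u max',np.percentile(u,99.5))
```

```text
[ 0.59585336 -0.16655104  0.21555528] [ 3.14118347e+00 -2.03120276e-03 -1.33784950e-01] 0.0797360359399981
top yaw 0.24752476849486682 front u 0.5443194297255308 tip 0.5005054533310138 v -0.08236765022115865 0.062423950766146305 lid v range -0.1116882485234376 0.11349874620688424 z tab 0.1440869421237585
 tip xy [0.48769412 0.11295837] tabpoint [0.50320647 0.11687845] hinge [0.68353753 0.16244937] lid-u max 0.7080136279254948
side yaw 0.13068604627015237 front u 0.5292193751918071 tip 0.49543207740756784 v 0.061878046679636076 0.08857837694793294 lid v range -0.034239865826143634 0.18220875807127454 z tab 0.1427571302917207
 tip xy [0.48140408 0.13914864] tabpoint [0.49726764 0.14123367] hinge [0.68168157 0.16547214] lid-u max 0.7010682205138857
```

View pics/c4.png

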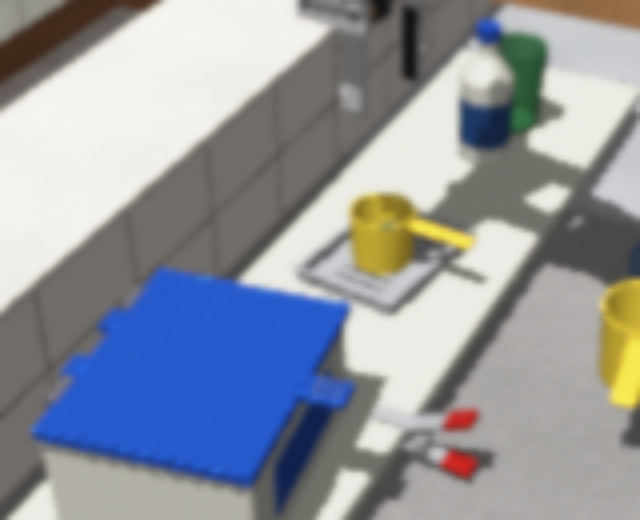

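The cup stands upright in the dish (crop 382,235), and the lid is now empty with its tab at (328,388). Measuring the tab again from both views.

Run:
```python
from h import *
for c in('top','side'):
    im,d,W=snap(c);h=cv2.cvtColor(im,cv2.COLOR_RGB2HSV)
    with np.errstate(invalid='ignore'):
        b=(h[...,0]>95)&(h[...,0]<130)&(h[...,1]>90)&(W[...,2]>.138)&(W[...,2]<.15)&(W[...,1]>.03)&(W[...,1]<.29)&(W[...,0]>.45)
    B=W[b]
    # rectangle of plate: opening removes tab & hinge knuckles (2 mm grid)
    g=np.zeros((160,160),np.uint8); ij=((B[:,:2]-[.44,.0])/.002).astype(int); g[ij[:,0],ij[:,1]]=255
    g=cv2.morphologyEx(g,cv2.MORPH_CLOSE,np.ones((5,5)));g0=g.copy()
    g=cv2.morphologyEx(g,cv2.MORPH_OPEN,np.ones((27,27)))
    pts=np.argwhere(g).astype(np.float32)*2+[441,1]
    R=cv2.minAreaRect(pts.astype(np.float32)); print(c,'plate',R,'z',np.median(B[:,2]))
    ang=R[2] if R[2]<45 else R[2]-90
    yaw=np.radians(ang); ex=np.array([np.cos(yaw),np.sin(yaw)]);ey=np.array([-ex[1],ex[0]])
    P=B[:,:2]-np.array(R[0])/1000; u=P@ex;v=P@ey
    t=(u<-.092)&(abs(v)<.04)
    print(' yaw',yaw,'tab u',np.percentile(u[t],[0,2]),'v',np.percentile(v[t],[2,98]),'z',np.median(B[t][:,2]),'xy of tab mid',np.array(R[0])/1000+(u[t].min()+.016)*ex+np.percentile(v[t],[2,98]).mean()*ey)
    print(' hinge from plate', np.array(R[0])/1000+.082*ex)
```

```text
top plate ((596.31396484375, 152.3310546875), (170.93875122070312, 210.7816162109375), 6.709836483001709) z 0.1443621741254637
 yaw 0.11710873889881636 tab u [-0.11640149 -0.115729  ] v [-0.01290832  0.01002286] z 0.1440775411935582 xy of tab mid [0.49676873 0.13916717]
 hinge from plate [0.67775231 0.16191204]
side plate ((595.0306396484375, 155.23207092285156), (168.95730590820312, 211.99148559570312), 6.519801616668701) z 0.14324040037945873
 yaw 0.11379200478771805 tab u [-0.11509038 -0.11476668] v [-0.01593182  0.00863899] z 0.1430675291179283 xy of tab mid [0.49699515 0.14035787]
 hinge from plate [0.67650032 0.16454289]
```

>>> {"name": "step_arm", "arguments": {
  "deltas": [
    {"dp": [0, 0, 0], "twist": -0.6},
    {"dp": [0, 0, 0], "twist": -0.61},
    {"dp": [0, 0, 0], "twist": -0.61},
    {"dp": [0, 0, 0], "twist": -0.61},
    {"dp": [0, 0, 0], "twist": -0.61},
    {"dp": [0, 0, 0], "twist": -0.6},
    {"dp": [0, 0, 0], "twist": 0}
  ],
  "gripper": 0.2
}}

```text
time_s: 16.95
ee_pos: [0.5953, -0.1663, 0.2133]
eef_rot: [-3.141, 0.001, 0.121]
force: [-0.2, -0.5, 0.7]
grip_width: 0.0561
grip_force: 0.0
```

>>> {"name": "step_arm", "arguments": {
  "deltas": [
    {"dp": [-0.08, -0.4, 0], "twist": 0},
    {"dp": [-0.08, -0.4, 0], "twist": 0},
    {"dp": [-0.08, -0.4, 0], "twist": 0},
    {"dp": [-0.08, -0.4, 0], "twist": 0},
    {"dp": [-0.08, -0.4, 0], "twist": 0},
    {"dp": [-0.08, -0.4, 0], "twist": 0},
    {"dp": [-0.08, -0.4, 0], "twist": 0},
    {"dp": [-0.08, -0.4, 0], "twist": 0},
    {"dp": [-0.08, -0.4, 0], "twist": 0},
    {"dp": [-0.08, -0.4, 0], "twist": 0},
    {"dp": [-0.08, -0.4, 0], "twist": 0},
    {"dp": [-0.08, -0.4, 0], "twist": 0}
  ]
}}

```text
time_s: 18.15
ee_pos: [0.5339, 0.0209, 0.2142]
eef_rot: [-3.142, -0.0, 0.12]
force: [0.5, 0.6, -0.8]
grip_width: 0.0562
grip_force: 0.0
```

>>> {"name": "step_arm", "arguments": {
  "deltas": [
    {"dp": [-0.09, -0.4, 0], "twist": 0},
    {"dp": [-0.09, -0.4, 0], "twist": 0},
    {"dp": [-0.09, -0.4, 0], "twist": 0},
    {"dp": [-0.09, -0.4, 0], "twist": 0},
    {"dp": [-0.09, -0.4, 0], "twist": 0},
    {"dp": [-0.09, -0.4, 0], "twist": 0},
    {"dp": [-0.09, -0.4, 0], "twist": 0},
    {"dp": [-0.06, -0.31, 0], "twist": 0},
    {"dp": [0, 0, 0], "twist": 0},
    {"dp": [0, 0, 0], "twist": 0}
  ]
}}

```text
time_s: 19.15
ee_pos: [0.4921, 0.1398, 0.2143]
eef_rot: [3.141, -0.0, 0.121]
force: [0.2, -0.9, 0.3]
grip_width: 0.0564
grip_force: 0.0
```

>>> {"name": "step_arm", "arguments": {
  "deltas": [
    {"dp": [0, 0, 0.3], "twist": 0},
    {"dp": [0, 0, 0.4], "twist": 0},
    {"dp": [0, 0, 0.4], "twist": 0},
    {"dp": [0, 0, 0.4], "twist": 0},
    {"dp": [0, 0, 0.4], "twist": 0},
    {"dp": [0, 0, 0.23], "twist": 0},
    {"dp": [0, 0, 0], "twist": 0},
    {"dp": [0, 0, 0], "twist": 0}
  ]
}}

```text
time_s: 19.95
ee_pos: [0.4923, 0.1396, 0.1293]
eef_rot: [-3.142, -0.0, 0.12]
force: [0.1, 0.3, 0.4]
grip_width: 0.0566
grip_force: 0.0
```

>>> {"name": "step_arm", "arguments": {
  "deltas": [
    {"dp": [0, 0, 0], "twist": 0},
    {"dp": [0, 0, 0], "twist": 0},
    {"dp": [0, 0, 0], "twist": 0},
    {"dp": [0, 0, 0], "twist": 0},
    {"dp": [0, 0, 0], "twist": 0},
    {"dp": [0, 0, 0], "twist": 0},
    {"dp": [0, 0, 0], "twist": 0},
    {"dp": [0, 0, 0], "twist": 0}
  ],
  "gripper": -0.8,
  "squeeze": 10
}}

```text
time_s: 20.75
ee_pos: [0.4923, 0.1381, 0.1292]
eef_rot: [3.139, -0.0, 0.12]
force: [1.1, -13.1, 1.4]
grip_width: 0.0262
grip_force: 10.0
```

Run:
```python
from h import *
o=ctrl.get_obs();print(o['ee_pos'],o['eef_rot'],o['grip_width'],o['force'])
# waypoints: hinge at yaw .12, radius r, arc in tool x/z units (tool x = towards hinge, tool z = down)
r=.190
for n in [12]:
    th=np.radians(np.arange(0,61,5)); x=-r*np.cos(th); z=r*np.sin(th)
    print([(round(a,2),round(-b,2)) for a,b in zip(np.diff(x)/.04,np.diff(z)/.04)])
```

```text
[0.49232692 0.13808189 0.12922539] [ 3.13854040e+00 -3.86389302e-05  1.20175533e-01] 0.026161845929936537 [  1.11493451 -13.07336693   1.42229379]
[(np.float64(0.02), np.float64(-0.41)), (np.float64(0.05), np.float64(-0.41)), (np.float64(0.09), np.float64(-0.4)), (np.float64(0.12), np.float64(-0.4)), (np.float64(0.16), np.float64(-0.38)), (np.float64(0.19), np.float64(-0.37)), (np.float64(0.22), np.float64(-0.35)), (np.float64(0.25), np.float64(-0.33)), (np.float64(0.28), np.float64(-0.31)), (np.float64(0.31), np.float64(-0.28)), (np.float64(0.33), np.float64(-0.25)), (np.float64(0.35), np.float64(-0.22))]
```

Both fingers are on the tab at 26 mm. I'll ease off the sideways offset, then follow the arc.

>>> {"name": "step_arm", "arguments": {
  "deltas": [
    {"dp": [0, 0.04, 0], "twist": 0},
    {"dp": [0, 0.02, 0], "twist": 0},
    {"dp": [0.02, 0, -0.4], "twist": 0},
    {"dp": [0.05, 0, -0.41], "twist": 0},
    {"dp": [0, 0, 0], "twist": 0},
    {"dp": [0, 0, 0], "twist": 0}
  ]
}}

```text
time_s: 21.35
ee_pos: [0.495, 0.138, 0.1613]
eef_rot: [-3.141, -0.0, 0.121]
force: [-1.0, 3.3, -0.7]
grip_width: 0.0256
grip_force: 10.0
```

```bash
cat > lid.py <<'E'
from h import *
def lid(name=None):
    im,d,W=snap('side');h=cv2.cvtColor(im,cv2.COLOR_RGB2HSV)
    yaw=.12;ex=np.array([np.cos(yaw),np.sin(yaw)]);ey=np.array([-ex[1],ex[0]])
    P=W[...,:2]-np.array([.680,.162]);u=P@ex;v=P@ey;z=W[...,2]
    with np.errstate(invalid='ignore'):
        b=(h[...,0]>95)&(h[...,0]<130)&(h[...,1]>80)&(u<.0)&(u>-.17)&(abs(v)<.1)&(z>.1435)
    k=np.polyfit(-u[b],z[b],1)
    # robust
    for _ in range(3):
        r=abs(z[b]-np.polyval(k,-u[b]))<.006; k=np.polyfit(-u[b][r],z[b][r],1)
    print('lid deg',np.degrees(np.arctan(k[0])),b.sum(),r.sum(),'z0',k[1])
    if name: cv2.imwrite('pics/'+name,cv2.resize(im[90:240,140:300],None,fx=4,fy=4)[...,::-1])
    o=ctrl.get_obs();q=o['ee_pos'];print(q,o['force'],o['grip_width'],o['time_s'])
    print('geom deg',np.degrees(np.arctan2(q[2]+.011-.14,-(q[:2]-[.680,.162])@ex)))
E
python3 -c "from lid import *;lid('l1.png')"
```

```text
lid deg 9.569561121349452 1791 1755 z0 0.14359757867809197
[0.49492456 0.13804505 0.16105608] [-1.3815317   3.04096238 -0.37918093] 0.02590498946837327 21.4
geom deg 9.747090635151052
```

View pics/l1.png

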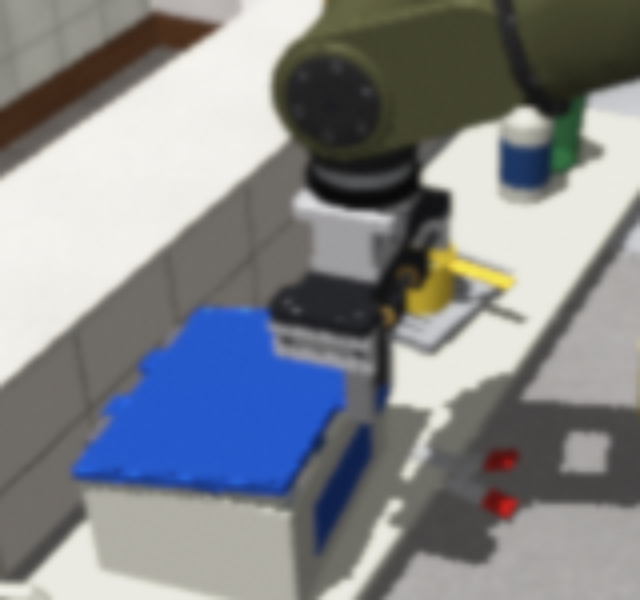

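The lid is rising with the fingers on its tab (crop 360,395), at about 9.6° by both measures, and nothing else has been touched. Continuing along the arc.

>>> {"name": "step_arm", "arguments": {
  "deltas": [
    {"dp": [0.04, 0, -0.2], "twist": 0},
    {"dp": [0.05, 0, -0.2], "twist": 0},
    {"dp": [0.06, 0, -0.2], "twist": 0},
    {"dp": [0.06, 0, -0.2], "twist": 0},
    {"dp": [0.08, 0, -0.19], "twist": 0},
    {"dp": [0.08, 0, -0.19], "twist": 0},
    {"dp": [0.09, 0, -0.19], "twist": 0},
    {"dp": [0.1, 0, -0.18], "twist": 0},
    {"dp": [0.11, 0, -0.18], "twist": 0},
    {"dp": [0.11, 0, -0.17], "twist": 0},
    {"dp": [0, 0, 0], "twist": 0}
  ]
}}

```text
time_s: 22.5
ee_pos: [0.5266, 0.1422, 0.2387]
eef_rot: [-3.14, -0.001, 0.121]
force: [-1.1, 6.1, 0.1]
grip_width: 0.0257
grip_force: 10.0
```

```bash
python3 -c "from lid import *;lid()"
```

```text
lid deg 34.82056859369235 1046 996 z0 0.14467443443234848
[0.52631217 0.14214608 0.23825322] [-0.71927072  6.30143649 -0.59702603] 0.02592734734066562 22.55
geom deg 35.18553471517141
```

>>> {"name": "step_arm", "arguments": {
  "deltas": [
    {"dp": [0.12, -0.01, -0.17], "twist": 0},
    {"dp": [0.13, -0.01, -0.16], "twist": 0},
    {"dp": [0.14, 0, -0.16], "twist": 0},
    {"dp": [0.14, 0, -0.15], "twist": 0},
    {"dp": [0.15, 0, -0.14], "twist": 0},
    {"dp": [0.16, 0, -0.14], "twist": 0},
    {"dp": [0.16, 0, -0.13], "twist": 0},
    {"dp": [0.17, 0, -0.12], "twist": 0},
    {"dp": [0, 0, 0], "twist": 0}
  ]
}}

```text
time_s: 23.45
ee_pos: [0.5732, 0.1484, 0.2851]
eef_rot: [-3.141, -0.001, 0.121]
force: [-3.6, 6.1, 2.3]
grip_width: 0.026
grip_force: 10.0
```

```bash
python3 -c "from lid import *;lid()"
```

```text
lid deg 46.77678438788025 128 101 z0 0.17238655507231948
[0.57291855 0.1483877  0.28489349] [-1.88134128  6.04838048  1.4363207 ] 0.02559916126866194 23.5
geom deg 55.3011975238841
```

>>> {"name": "step_arm", "arguments": {
  "deltas": [
    {"dp": [0.17, -0.01, -0.12], "twist": 0},
    {"dp": [0.17, 0, -0.11], "twist": 0},
    {"dp": [0, 0, 0], "twist": 0},
    {"dp": [0, 0, 0], "twist": 0}
  ]
}}

```text
time_s: 23.9
ee_pos: [0.5863, 0.1502, 0.2938]
eef_rot: [-3.141, -0.0, 0.12]
force: [-1.8, 5.7, -0.1]
grip_width: 0.0262
grip_force: 10.0
```

Run:
```python
from lid import *
lid('l2.png')
yaw=.12;ex=np.array([np.cos(yaw),np.sin(yaw)]);ey=np.array([-ex[1],ex[0]])
for c in('side','top'):
    im,d,W=snap(c);h=cv2.cvtColor(im,cv2.COLOR_RGB2HSV)
    P=W[...,:2]-np.array([.680,.162]);u=P@ex;v=P@ey;z=W[...,2]
    with np.errstate(invalid='ignore'):
        b=(h[...,0]>95)&(h[...,0]<130)&(h[...,1]>80)&(u<.03)&(u>-.15)&(abs(v)<.115)&(z>.15)
    print(c,b.sum())
    for lo in np.arange(.15,.31,.015):
        s=b&(z>=lo)&(z<lo+.015)
        if s.sum()>2: print(round(lo+.0075,4),s.sum(),np.percentile(u[s],[10,50,90]).round(4),np.percentile(v[s],[5,95]).round(3))
```

```text
lid deg 58.502538376824624 232 181 z0 0.14107138504795722
[0.58627107 0.15020621 0.29375876] [-1.210211    6.07714535 -0.02507958] 0.025522298664677107 23.95
geom deg 60.17159068377823
side 436
0.1575 33 [-0.0161 -0.0118 -0.0065] [-0.103  0.109]
0.1725 38 [-0.0252 -0.0208 -0.0159] [-0.103  0.108]
0.1875 40 [-0.0338 -0.0286 -0.0242] [-0.103  0.108]
0.2025 43 [-0.0428 -0.0385 -0.0341] [-0.103  0.107]
0.2175 41 [-0.0528 -0.048  -0.0435] [-0.101  0.108]
0.2325 24 [-0.0636 -0.0576 -0.0523] [-0.103  0.108]
0.2475 20 [-0.0731 -0.0679 -0.0614] [-0.099  0.108]
0.2625 23 [-0.0821 -0.0757 -0.0699] [-0.103  0.107]
0.2775 130 [-0.0903 -0.0873 -0.0826] [-0.092  0.106]
0.2925 22 [-0.0978 -0.0854 -0.0843] [-0.086  0.1  ]
0.3075 21 [-0.1034 -0.1014 -0.098 ] [-0.015  0.009]
top 109
0.1575 6 [-0.0062 -0.004  -0.001 ] [-0.101 -0.026]
0.1725 8 [-0.0145 -0.011  -0.0086] [-0.103 -0.036]
0.1875 8 [-0.0236 -0.0205 -0.0179] [-0.102 -0.036]
0.2025 8 [-0.0334 -0.0291 -0.0268] [-0.102 -0.05 ]
0.2175 4 [-0.0406 -0.0403 -0.0363] [-0.102 -0.093]
0.2325 6 [-0.0497 -0.0481 -0.0454] [-0.103 -0.093]
0.2475 6 [-0.0594 -0.0566 -0.0545] [-0.103 -0.093]
0.2625 7 [-0.0678 -0.0629 -0.0621] [-0.102 -0.091]
0.2775 30 [-0.0875 -0.0843 -0.075 ] [-0.104 -0.059]
0.2925 10 [-0.0869 -0.0842 -0.0806] [-0.101 -0.069]
```

View pics/l2.png

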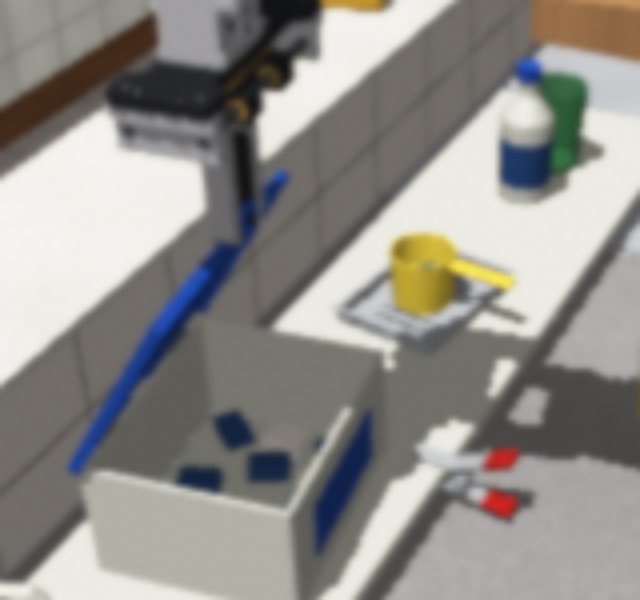

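The lid stands open, gripped at its tab (crop 245,210). The angle is about 58.7° from the side view, 60.7° from the top view and 60.2° from the arm's geometry. The cup is upright in the dish (425,270). Handing in.

```bash
python3 -c "
from h import *
print(ctrl.hand_in())"
```

```text
the job is handed in; nothing more can be done
None
```

The cup is upright in the soap dish, the lid is held open at about 60° (the readings range from 58.7° to 60.7°), and the job is handed in; I did not take a last close look into the cup at the tablets.

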